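Back off the ratchet lamp clamp

TASK

Open the ratchet clamp on the test bench so that the lamp in it can be taken out: swing the locking pawl well clear of the toothed wheel, turn the wheel backward (clockwise seen from above) by its crank until you feel the crank bear lightly against the stop post, then swing the pawl back in until you feel its tip bear lightly on the teeth. A few newtons of feel at each contact are enough and more than about 10 N does damage, so never turn against the engaged pawl, drive the crank into the post or jam the pawl into the wheel; leave the crank at the post, the lamp in its place and the other things on the bench undisturbed.

Things in the scene. Friction and masses are not known exactly. Their poses are not given: they have to be found in the camera images.
- wheel_hub (a point): Top centre of the wheel's hub (32 mm wide), on the wheel axis, z 66 mm. The steel wheel is 152 mm across the tips of its 12 saw teeth (ramps 10 mm deep), z 29 to 42 mm.
- clamp: Ratchet clamp: aluminium plate 280 x 400 x 12 mm fixed to the bench, with toothed wheel, crank, pawl, and jaws holding a round lamp. Origin: on the wheel's vertical axis at bench level, z up. In its axes the plate spans x -145 to 135, y -280 to 120 mm; the pawl is on the -x side (pivot at x -115, y 35 mm), jaws and lamp on -y, stop post on +x; the crank starts on +y.
- wheel (a joint): Angle (rad) the wheel with its crank has been turned backward (clockwise from above): 0 at the start, 1.0 to 1.9 where the crank meets the stop post (set differently each time). Cannot wind forward past -0.06. Turns stiffly (0.33 N m, about 4 N at the knob) and stays where left; the engaged pawl blocks it. Turning it back draws the sliding jaw off the lamp, 12 mm per rad.
- crank_knob (a point): Middle of the crank's upright black round knob, 22 mm diameter, fixed to the crank, z 54 to 100 mm; this point is at z 77 mm, 85 mm from the wheel axis. The crank arm is a flat bar 18 mm wide, z 44 to 54 mm, reaching 115 mm from the axis; at the start it points 100 deg anticlockwise of the clamp's +x.
- crank_edge (a point): Point on the leading side of the crank arm, 106 mm from the wheel axis, z 48 mm: the spot that meets the stop post.
- stop_face (a point): Spot on the stop post that the crank arm meets, z 48 mm. The post is an upright steel pin of 12 mm diameter, top at z 53 mm, 106 mm from the wheel axis, on a small block locked in a curved slot of the plate (rigid). Let the crank bear on it with 2 N or more for a moment, never over 12 N. Coincides with crank_edge when the crank rests on the post.
- pawl (a joint): Angle (rad) of the pawl about its upright pivot: 0 at the start, tip in a tooth gap; grows as it swings out from the wheel (clockwise from above), to 0.75 at its end. Above 0.25 the tip is clear; 0.35 or more is well clear. Swung back, the tip meets the teeth between -0.05 and 0.2, depending on the wheel. Stiff (0.11 N m, about 2.5 N at its knob), no spring: stays where left.
- pawl_knob (a point): Middle of the black upright round knob on the pawl, 16 mm diameter, from z 40 to 92 mm; this point is at 70 mm, 44 mm from the pivot. The pawl is a flat steel finger 63 mm long, z 29 to 42 mm.
- pawl_tip (a point): Rounded tip (8 mm wide) of the pawl, z 35 mm, 64 mm from the pivot. Let it bear on the teeth with 1 N or more for a moment; tip and teeth must never press on each other with over 10 N.
- lamp: Round LED downlight lying lens up between the jaws: dark finned body 92 mm across with a white rim 112 mm across, 48 mm tall, 0.45 kg. Origin at the centre of its underside, which is 12 mm above the bench. Leave it there.
- driver: White plastic lamp driver box 55 x 130 x 30 mm, lying flat on the bench, origin under its centre. Leave alone.
- screwdriver: Screwdriver with a black handle, lying on the bench, origin under its middle. Leave alone.
- meter: Black hand multimeter 150 x 75 x 34 mm lying on its back, origin under its centre. Leave alone.

How it is judged (in metres and radians):
On the way, in this order (a step that is already met when the one before it is completed fails the run):
1. the pawl is swung well clear of the teeth (at least 0.35 rad) before the wheel is turned (value of joint pawl above 0.35 rad and value of joint wheel below 0.12 rad), for 0.2 s.
2. the wheel is turned backward until the crank bears on the stop post (within 4 mm, with over 1.5 N), the pawl still clear (distance between crank_edge and stop_face below 0.004 m and contact force between wheel and stop above 1.5 N and value of joint pawl above 0.25 rad), for 0.1 s.
3. the pawl is swung back until its tip bears on the teeth (over 0.5 N) (contact force between pawl and wheel above 0.5 N and value of joint pawl below 0.25 rad), for 0.1 s.
At the end, for the whole second after the job is handed in: The crank stands at the stop post (within 6 mm), the pawl has been swung back onto the teeth (its angle below 0.25 rad), and the lamp lies where it was (within 12 mm) (distance between crank_edge and stop_face below 0.006 m and value of joint pawl below 0.25 rad and distance of lamp from where it was at the start of the episode below 0.012 m); the robot touches nothing.
It fails at once if the crank is driven into the stop post with more than 12 N (contact force between wheel and stop above 12 N).
It fails at once if the pawl and the wheel are forced against each other with more than 10 N (contact force between pawl and wheel above 10 N).
It fails at once if the lamp is knocked or shifted by more than 12 mm or tipped (distance of lamp from where it was at the start of the episode above 0.012 m or angle between lamp's own z axis and vertical above 0.15 rad).
It fails at once if the driver box, the screwdriver or the meter is moved by more than 20 mm (distance of any of driver, screwdriver, meter from where it was at the start of the episode above 0.02 m).
It also fails if it takes over 72 s, if anything falls off the work surface, if the arm or the gripper's body presses on something with over 40 N, if the wrist force passes 120 N, or if a joint passes its speed limit or range.

ROBOT

A 6-joint arm with a two-finger parallel gripper is mounted at the origin on the work surface. World frame = base frame: x ahead of the robot, y to its left, z up, the work surface at z = 0. Lengths are in m, angles in degrees, forces in N, time in s.
With the tool pointing down it reaches from about 0.375 to 0.9 m from the base axis. Payload 3.1 kg.
Tool frame: the origin (TCP) lies on the centre line of the jaws, within the pads' length; the fingertips stand 25 mm ahead of it and the grasp point (between the pads) lies 6 mm ahead of it; z points along the fingers, y is the line along which they close (so a half turn about z gives the same grasp; the last joint's range is limited). The gripper opens to 87 mm and grips with 3 to 60 N. Pads are 19 mm wide; open, the fingers measure 117 mm over their backs; the gripper's body (75 mm by 190 mm) begins 51 mm behind the grasp point.
Start: joints at [-76.461, 30.224, 82.088, -0, 67.689, -10.227], TCP at [0.252, -0.572, 0.248] pointing down, gripper open.
Joint ranges: [-176.69, 176.69], [-43.24, 126.21], [12.49, 139.97], [-82, 262], [0, 151.66], [-163.58, 163.58]. Speed limits (degrees/s): [159.86, 159.86, 180, 180, 180, 180].

INTERFACE

Orientations are given as a 3x3 rotation matrix whose columns are the frame's x, y, z axes.
In Python, from rig import * gives the robot as it stands.
- The arm moves only by the tool step_arm, never from a script. Its argument "steps" is a list of rows, each a list of 7 numbers: the shift along the tool's x, y, z normalised to -1 to 1, where 1 is 0.3 m, then the turn, a rotation vector about the tool's x, y, z normalised to -1 to 1, where 1 is 45 degrees, then the gripper's target within -1 to 1 (shut at 1, half-way at 0, fully open at -1). A call has 1 to 8 rows; each row is the pose to reach, as a shift and turn from the pose commanded when the call began, along the tool's axes at that moment; what a row does not reach only later rows make up. A row lasts 1/12 s, in which the tool goes at most 41.7 mm and 7.16 degrees, less where a joint would pass 70% of its speed; a pose out of reach is approached as far as the arm can. A call with a number of a shift or a turn outside -1 to 1 is refused whole. A call with a gripper value outside its range is refused whole. The fingers move at their own pace and stop on an object; the grip force is fixed at half the most. Time passes only in rows, so rows that repeat a pose let the fingers close. It gives the time, the measured TCP pose, the force, the opening and the grip force at its end, in the units of the state.
- read_state(): the state, without advancing time (a new reading comes with each control period).
- capture(name): name is "side" or "top"; returns a dict with "image" (384x512x3 uint8, red, green, blue), "vertical_fov" (degrees; the focal length in pixels is half the picture's height over the tangent of half this angle, whatever the lens; pixels are square), "cx", "cy" (the principal point, pixels), "world_from_camera" (4x4, takes a point from camera to world coordinates). Camera axes: x right, y down, z forward; pixel columns grow to the right and rows downward; lengths in m; the calibration is good to about 2 mm. A picture is of the moment at which its call begins. There is no depth.
- hand_in(): hands the job in; it is judged then, once.
The state is a dict: "time_s": time; "joint_positions": joint angles; "qvel": joint speeds; "tau": joint torques, N m; "position": TCP position; "tcp_rot": TCP orientation; "force": force on the tool from outside, world axes, zero at the start; "moment": the same for the moment, N m; "opening": opening from 0.0 (shut) to 1.0 (fully open); "grasp_force": force on a finger pad.
Only numpy, scipy, OpenCV 4.12 (cv2) and the standard library are available. Lean on these libraries where they do the work, as an engineer would, in place of code of your own. Each camera call takes 0.05 s, during which the arm holds its last target. There are 200 camera calls.

## Working session

There is one attempt and no reset: what is moved stays moved. The work goes in short steps, Python scripts to look and compute and a tool call to move; the robot and the scene stay as the last step left them, time stands still between calls to the robot, and variables do not carry over. Pictures are saved under pics/ and viewed, at most 10 in all, crops included, and the job is handed in when it is done.

Besides the shell and the picture viewer there is one more tool, called after "Request:" as name([rows], argument=value, ...), one row to a line, values as JSON. step_arm: Moves the arm, as the interface text tells. Scaled input: -1 to 1 covers 0.3 m each way for a shift and 45 degrees each way for a turn. Its arguments: {"type":"object","properties":{"steps":{"type":"array"}},"required":["steps"]}

```bash
mkdir -p pics; python3 - <<'E'
from rig import *
import cv2,numpy as np
for n in("top","side"):
    c=capture(n); cv2.imwrite(f"pics/{n}0.png",c["image"][:,:,::-1]); np.savez(f"{n}0.npz",**c)
    print(n,c["vertical_fov"],c["cx"],c["cy"],np.round(c["world_from_camera"],3).tolist())
s=read_state();print(s)
E
```

```text
top 46.41733814500034 251.13553980512356 191.6385002336237 [[-0.019, -0.986, 0.168, 0.281], [-1.0, 0.02, 0.002, -0.012], [-0.005, -0.168, -0.986, 1.586], [0.0, 0.0, 0.0, 1.0]]
side 51.70898018470787 253.35416362813675 194.3688825949186 [[-0.822, -0.432, 0.372, 0.088], [-0.57, 0.619, -0.54, 0.677], [0.003, -0.656, -0.755, 1.044], [0.0, 0.0, 0.0, 1.0]]
{'time_s': 0.1, 'joint_positions': array([-7.64605044e+01,  3.02727478e+01,  8.21504410e+01, -1.60225926e-03,
        6.76883517e+01, -1.02256326e+01]), 'qvel': array([ 0.09640102, -0.19727236, -0.16247536, -0.04338752,  0.02180564,
       -0.00733723]), 'tau': array([ 6.38766505e-05, -4.40985382e+01, -1.77150679e+01,  6.34062756e-02,
        5.34140377e-02, -5.24485245e-05]), 'position': array([ 0.25175721, -0.5713751 ,  0.24667124]), 'tcp_rot': array([[ 9.15200896e-01,  4.02997628e-01, -4.80916155e-04],
       [ 4.02997788e-01, -9.15199008e-01,  1.88658880e-03],
       [ 3.20156823e-04, -1.92041591e-03, -9.99998105e-01]]), 'force': array([-0.12199449,  0.09017397, -0.35451491]), 'moment': array([-0.04574761,  0.03027027, -0.01616632]), 'grasp_force': 0.0, 'opening': 0.9983368328411427}
```

View pics/top0.png

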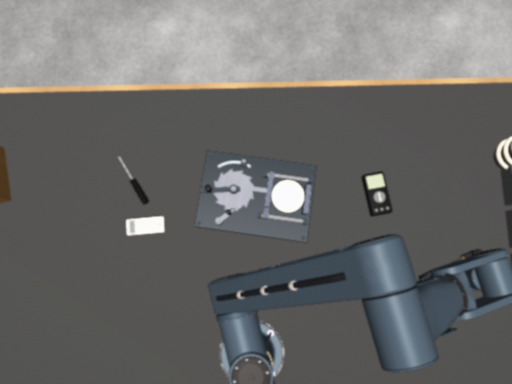

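View pics/side0.png

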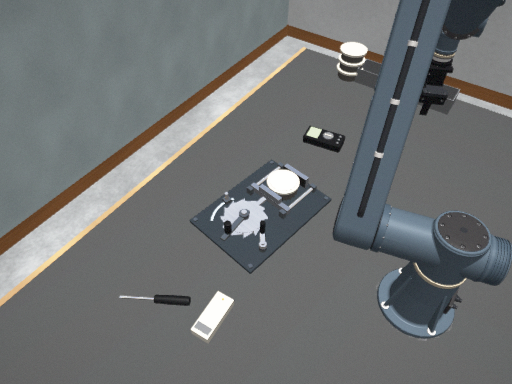

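The top view shows the clamp with the hub near (233,188), crank knob (209,188), pawl near (225,216) and lamp at (288,196). The side view shows the hub near (244,213), crank knob (228,228), and pawl knob (263,228). I'll enlarge both.

```bash
python3 - <<'E'
import cv2
a=cv2.imread("pics/top0.png")[145:245,190:323];b=cv2.imread("pics/side0.png")[155:273,185:335]
cv2.imwrite("pics/ct.png",cv2.resize(a,None,fx=6,fy=6,interpolation=2));cv2.imwrite("pics/cs.png",cv2.resize(b,None,fx=5,fy=5,interpolation=2))
E
```

```text
(no output)
```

View pics/ct.png

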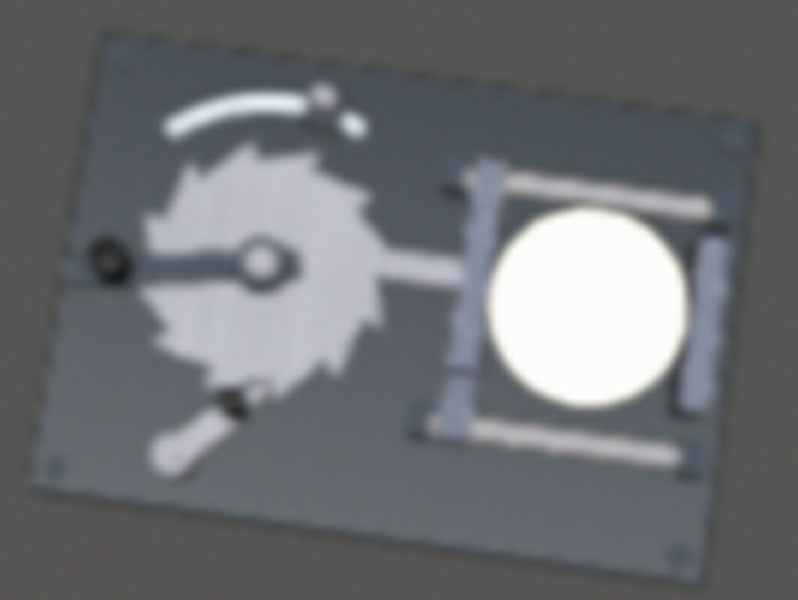

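View pics/cs.png

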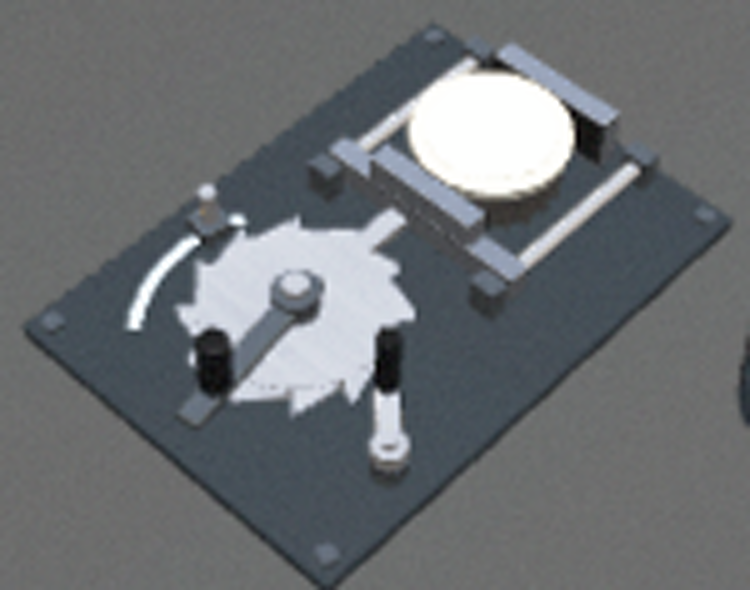

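The crops show the hub at crop (262,260), crank knob (108,258), post (322,95) and pawl knob (232,402) from the top, and the same things from the side. The post stands roughly 90–100° clockwise from the crank. Now I'll triangulate them.

```bash
cat > h.py <<'E'
import numpy as np
def ray(c,u,v):
    f=192/np.tan(np.radians(float(c["vertical_fov"]))/2); M=c["world_from_camera"]
    d=M[:3,:3]@np.array([(u-c["cx"])/f,(v-c["cy"])/f,1]); return M[:3,3],d/np.linalg.norm(d)
def plane(c,u,v,z):
    o,d=ray(c,u,v); return o+d*(z-o[2])/d[2]
def tri(r1,r2):
    A=0;b=0
    for o,d in(r1,r2):
        P=np.eye(3)-np.outer(d,d);A=A+P;b=b+P@o
    return np.linalg.solve(A,b)
E
python3 - <<'E'
from h import *
T=np.load("top0.npz");S=np.load("side0.npz")
t=lambda x,y:(190+(x-2.5)/6,145+(y-2.5)/6); s=lambda x,y:(185+(x-2)/5,155+(y-2)/5)
import cv2
src=np.array([[135,120],[135,-280],[-145,-280],[-145,120]])/1000
for nm,c,f,cs in(("top",T,t,[(105,32),(760,122),(703,580),(30,490)]),("side",S,s,[(432,25),(730,228),(330,588),(25,325)])):
    w=np.array([plane(c,*f(*p),.012)[:2] for p in cs])
    if nm=="side": w=w[[3,0,1,2]]
    a=src-src.mean(0);b=w-w.mean(0);U,D,V=np.linalg.svd(a.T@b);R=(U@V).T
    o=w.mean(0)-R@src.mean(0);print(nm,"origin",o.round(4),"yaw",np.degrees(np.arctan2(R[1,0],R[0,0])),"res mm",((src@R.T+o-w)*1e3).round(1).tolist())
for n,a,b,z in(("hub",(262,258),(297,282),.066),("knobtop",(107,256),(212,338),.1),("pawlknobtop",(229,399),(390,335),.092),("post",(322,93),(207,190),.053),("pivot",(170,455),(390,450),.045)):
    print(n,tri(ray(T,*t(*a)),ray(S,*s(*b))).round(4),plane(T,*t(*a),z).round(4),plane(S,*s(*b),z).round(4))
E
```

```text
top origin [0.5552 0.0518] yaw -9.08649887755135 res mm [[0.7, 1.4], [1.3, -0.7], [-2.4, -1.6], [0.4, 0.8]]
side origin [0.5543 0.0549] yaw -9.602328030951389 res mm [[1.5, 3.6], [-0.7, -2.6], [-1.6, -6.0], [0.7, 4.9]]
hub [0.5554 0.0518 0.0673] [0.5564 0.0522 0.066 ] [0.5552 0.0507 0.066 ]
knobtop [0.5532 0.1379 0.1035] [0.5531 0.1379 0.1   ] [0.5556 0.136  0.1   ]
pawlknobtop [0.4716 0.0705 0.0953] [0.4718 0.0706 0.092 ] [0.4732 0.0685 0.092 ]
post [0.6546 0.016  0.057 ] [0.6562 0.0164 0.053 ] [0.6561 0.0131 0.053 ]
pivot [0.4461 0.1077 0.0402] [0.446  0.1075 0.045 ] [0.444  0.1103 0.045 ]
```

The two views agree within a few mm: hub (0.5555, 0.0518), yaw about -9.2°, and all radii match the given sizes. That puts the crank at 90.8° in the world frame and the post at -20°. The expected turn is about 1.8 rad. I'll straddle each knob with half-open fingers and push with one pad.

```bash
cat >> h.py <<'E'
def rel(p0,f0,p1,f1):
    "normalised shift and turn from down-pointing pose (p0, yaw f0) to (p1, f1)"
    a=np.radians(f0);X=np.array([np.cos(a),np.sin(a),0]);Y=np.array([np.sin(a),-np.cos(a),0])
    d=np.subtract(p1,p0);return np.round([d@X/.3,d@Y/.3,-d[2]/.3,0,0,(f0-f1)/45],3)
E
python3 - <<'E'
from h import *
a=([.252,-.572,.248],23.77);b=([.39,-.33,.248],67.);c=([.46,-.08,.248],107.);d=([.4719,.0703,.2],111.)
for p,q in((a,b),(b,c),(c,d)):print(rel(*p,*q).tolist())
E
```

```text
[0.746, -0.553, -0.0, 0.0, 0.0, -0.961]
[0.858, -0.111, -0.0, 0.0, 0.0, -0.889]
[0.468, 0.184, 0.16, 0.0, 0.0, -0.089]
```

Request:
step_arm([
  [0.746,-0.553,0,0,0,-0.961,0],
  [0.746,-0.553,0,0,0,-0.961,0],
  [0.746,-0.553,0,0,0,-0.961,0],
  [0.746,-0.553,0,0,0,-0.961,0],
  [0.746,-0.553,0,0,0,-0.961,0],
  [0.746,-0.553,0,0,0,-0.961,0],
  [0.746,-0.553,0,0,0,-0.961,0],
  [0.746,-0.553,0,0,0,-0.961,0],
])

```text
time_s: 0.77
position: [0.391, -0.324, 0.2471]
tcp_rot: [[0.386, 0.923, -0.001], [0.923, -0.386, 0.005], [0.004, -0.003, -1.0]]
force: [-0.6, -0.1, -0.3]
opening: 0.527
grasp_force: 0.0
```

Request:
step_arm([
  [0.858,-0.111,0,0,0,-0.889,0],
  [0.858,-0.111,0,0,0,-0.889,0],
  [0.858,-0.111,0,0,0,-0.889,0],
  [0.858,-0.111,0,0,0,-0.889,0],
  [0.858,-0.111,0,0,0,-0.889,0],
  [0.858,-0.111,0,0,0,-0.889,0],
  [0.858,-0.111,0,0,0,-0.889,0],
  [0.858,-0.111,0,0,0,-0.889,0],
])

```text
time_s: 1.43
position: [0.4598, -0.0778, 0.2474]
tcp_rot: [[-0.296, 0.955, -0.001], [0.955, 0.296, 0.0], [0.001, -0.0, -1.0]]
force: [-0.2, -0.3, -0.2]
opening: 0.502
grasp_force: 0.0
```

Request:
step_arm([
  [0.468,0.184,0.16,0,0,-0.089,0],
  [0.468,0.184,0.16,0,0,-0.089,0],
  [0.468,0.184,0.16,0,0,-0.089,0],
  [0.468,0.184,0.16,0,0,-0.089,0],
  [0.468,0.184,0.16,0,0,-0.089,0],
  [0.468,0.184,0.16,0,0,-0.089,0],
  [0.468,0.184,0.16,0,0,-0.089,0],
  [0.468,0.184,0.16,0,0,-0.089,0],
])

```text
time_s: 2.1
position: [0.4722, 0.0684, 0.1999]
tcp_rot: [[-0.356, 0.934, 0.001], [0.934, 0.356, -0.001], [-0.001, 0.001, -1.0]]
force: [0.3, 0.7, 0.4]
opening: 0.503
grasp_force: 0.0
```

Request:
step_arm([
  [0,0,0.15,0,0,0,0],
  [0,0,0.3,0,0,0,0],
  [0,0,0.38,0,0,0,0],
  [0,0,0.38,0,0,0,0],
  [0,0,0.38,0,0,0,0],
])

```text
time_s: 2.52
position: [0.4709, 0.0691, 0.0848]
tcp_rot: [[-0.356, 0.934, -0.003], [0.934, 0.356, 0.0], [0.001, -0.003, -1.0]]
force: [0.2, -0.2, 0.3]
opening: 0.496
grasp_force: 0.0
```

```bash
python3 - <<'E'
from rig import *
import cv2
a=capture("side")["image"][130:273,160:335,::-1];b=capture("top")["image"][145:245,190:300,::-1]
cv2.imwrite("pics/p1.png",np.hstack([cv2.resize(a,(400,327),interpolation=2),cv2.resize(b,(360,327),interpolation=2)]) if 'np' in globals() else cv2.hconcat([cv2.resize(a,(400,327)),cv2.resize(b,(360,327))]))
E
```

```text
(no output)
```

View pics/p1.png

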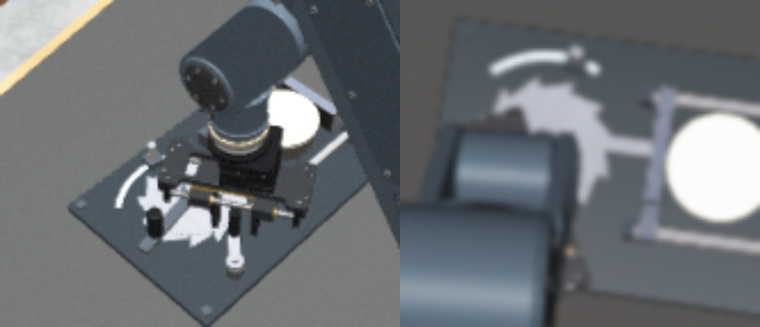

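The knob at (233,220) sits between the two fingers at (215,215) and (262,212), with no contact force. Pushing outward along -y.

Request:
step_arm([
  [0,-0.02,0,0,0,0,0],
  [0,-0.04,0,0,0,0,0],
  [0,-0.05,0,0,0,0,0],
  [0,-0.06,0,0,0,0,0],
  [0,-0.07,0,0,0,0,0],
  [0,-0.08,0,0,0,0,0],
])

```text
time_s: 3.12
position: [0.4544, 0.0615, 0.0871]
tcp_rot: [[-0.358, 0.934, 0.013], [0.934, 0.358, -0.001], [-0.005, 0.012, -1.0]]
force: [6.6, -1.0, 0.1]
opening: 0.501
grasp_force: 2.4
```

Request:
step_arm([
  [0,-0.01,0,0,0,0,0],
  [0,-0.02,0,0,0,0,0],
  [0,-0.03,0,0,0,0,0],
  [0,-0.04,0,0,0,0,0],
])

```text
time_s: 3.45
position: [0.4382, 0.0573, 0.086]
tcp_rot: [[-0.359, 0.933, 0.002], [0.933, 0.359, -0.0], [-0.001, 0.002, -1.0]]
force: [3.9, 0.3, 2.5]
opening: 0.498
grasp_force: 1.5
```

```bash
python3 - <<'E'
from h import *
a=([.4510,.0624,.086],111.);b=([.4510,.0624,.156],111.);c=([.5540,.1375,.156],91.)
for p,q in((a,b),(b,c)):print(rel(*p,*q).tolist())
E
```

```text
[0.0, 0.0, -0.233, 0.0, 0.0, 0.0]
[0.111, 0.41, -0.0, 0.0, 0.0, 0.444]
```

Request:
step_arm([
  [0,0.02,0,0,0,0,0],
  [0,0.045,0,0,0,0,0],
  [0,0.045,0,0,0,0,0],
  [0,0.045,-0.12,0,0,0,0],
  [0,0.045,-0.233,0,0,0,0],
  [0,0.045,-0.233,0,0,0,0],
])

```text
time_s: 3.95
position: [0.4526, 0.0626, 0.1589]
tcp_rot: [[-0.36, 0.933, 0.006], [0.933, 0.36, -0.001], [-0.003, 0.006, -1.0]]
force: [0.9, -0.3, 0.2]
opening: 0.501
grasp_force: 0.0
```

Request:
step_arm([
  [0.111,0.41,0,0,0,0.444,0],
  [0.111,0.41,0,0,0,0.444,0],
  [0.111,0.41,0,0,0,0.444,0],
  [0.111,0.41,0,0,0,0.444,0],
  [0.111,0.41,0,0,0,0.444,0],
  [0.111,0.41,0,0,0,0.444,0],
])

```text
time_s: 4.45
position: [0.5514, 0.1377, 0.1542]
tcp_rot: [[-0.02, 1.0, -0.004], [1.0, 0.02, -0.0], [-0.0, -0.004, -1.0]]
force: [-1.6, -1.1, -1.2]
opening: 0.498
grasp_force: 0.0
```

```bash
python3 - <<'E'
from rig import *
import cv2
a=capture("side")["image"][130:273,160:335,::-1]
cv2.imwrite("pics/p2.png",cv2.resize(a,None,fx=4,fy=4,interpolation=2))
E
```

```text
(no output)
```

View pics/p2.png

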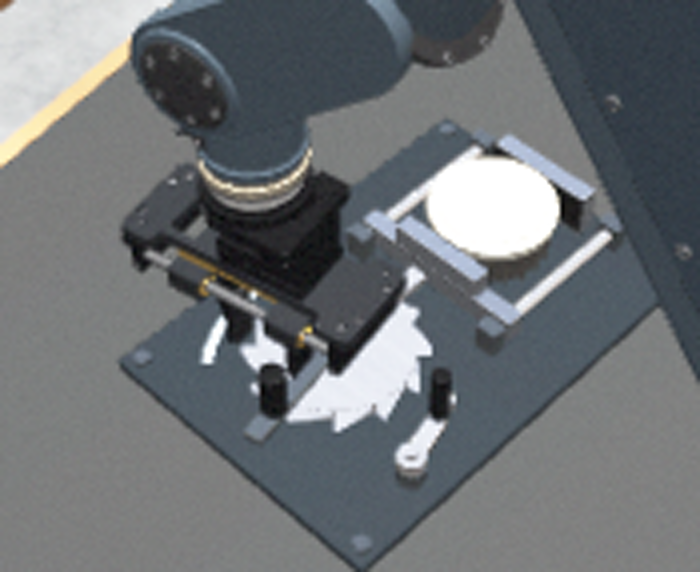

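The pawl is swung clear, with its knob at (441,375) and the tip well off the teeth. The fingers stand above the crank knob at (272,375). Descending, then computing the arc.

```bash
python3 - <<'E'
from h import *
S=np.load("side0.npz");k=plane(S,160+439/4,130+373/4,.092);v=k[:2]-[.4476,.1046];print("pawl",np.hypot(*v),np.degrees(np.arctan2(v[1],v[0]))) 
H=np.array([.5555,.0518])
def P(th,off=.01075):
    a=np.radians(th);return [*(H+.0855*np.array([np.cos(a),np.sin(a)])+off*np.array([np.sin(a),-np.cos(a)])),.088]
print("approach",rel([.554,.1375,.088],91,P(91),91).tolist())
for d in range(5,45,5):print(d,rel(P(91),91,P(91-d),91-d).tolist())
print(P(91),P(11),P(0),P(-12))
E
```

```text
pawl 0.04346860524562894 -83.90074353563612
approach [-0.001, 0.036, -0.0, 0.0, 0.0, 0.0]
5 [-0.004, 0.025, -0.0, 0.0, 0.0, 0.111]
10 [-0.011, 0.049, -0.0, 0.0, 0.0, 0.222]
15 [-0.019, 0.073, -0.0, 0.0, 0.0, 0.333]
20 [-0.029, 0.095, -0.0, 0.0, 0.0, 0.444]
25 [-0.042, 0.117, -0.0, 0.0, 0.0, 0.556]
30 [-0.056, 0.138, -0.0, 0.0, 0.0, 0.667]
35 [-0.072, 0.157, -0.0, 0.0, 0.0, 0.778]
40 [-0.09, 0.175, -0.0, 0.0, 0.0, 0.889]
[np.float64(0.5647561819725435), np.float64(0.13747459130507225), 0.088] [np.float64(0.6414803208850731), np.float64(0.0575616768826322), 0.088] [np.float64(0.641), np.float64(0.04105), 0.088] [np.float64(0.6368965691864494), np.float64(0.023508463727193164), 0.088]
```

Request:
step_arm([
  [0,0,0.12,0,0,0,0],
  [0,0,0.227,0,0,0,0],
  [0,0,0.227,0,0,0,0],
  [0,0,0.227,0,0,0,0],
])

```text
time_s: 4.83
position: [0.5504, 0.1367, 0.086]
tcp_rot: [[-0.017, 1.0, -0.007], [1.0, 0.017, -0.0], [-0.0, -0.007, -1.0]]
force: [0.7, 0.6, 0.1]
opening: 0.502
grasp_force: 0.0
```

Request:
step_arm([
  [0,0.012,0,0,0,0,0],
  [0,0.024,0,0,0,0,0],
  [0,0.036,0,0,0,0,0],
  [0,0.036,0,0,0,0,0],
])

```text
time_s: 5.17
position: [0.5648, 0.1377, 0.0889]
tcp_rot: [[-0.018, 1.0, 0.001], [1.0, 0.018, 0.0], [0.0, 0.001, -1.0]]
force: [-1.5, -0.0, 1.7]
opening: 0.496
grasp_force: 0.7
```

Request:
step_arm([
  [-0.004,0.025,0,0,0,0.111,0],
  [-0.011,0.049,0,0,0,0.222,0],
  [-0.019,0.073,0,0,0,0.333,0],
  [-0.029,0.095,0,0,0,0.444,0],
  [-0.042,0.117,0,0,0,0.556,0],
  [-0.056,0.138,0,0,0,0.667,0],
  [-0.072,0.157,0,0,0,0.778,0],
  [-0.09,0.175,0,0,0,0.889,0],
])

```text
time_s: 5.83
position: [0.6162, 0.1126, 0.0882]
tcp_rot: [[0.632, 0.775, -0.002], [0.775, -0.632, 0.001], [-0.0, -0.002, -1.0]]
force: [-3.6, 2.5, 2.7]
opening: 0.498
grasp_force: 2.1
```

Request:
step_arm([
  [-0.004,0.025,0,0,0,0.111,0],
  [-0.011,0.049,0,0,0,0.222,0],
  [-0.019,0.073,0,0,0,0.333,0],
  [-0.029,0.095,0,0,0,0.444,0],
  [-0.042,0.117,0,0,0,0.556,0],
  [-0.056,0.138,0,0,0,0.667,0],
  [-0.072,0.157,0,0,0,0.778,0],
  [-0.09,0.175,0,0,0,0.889,0],
])

```text
time_s: 6.5
position: [0.641, 0.0589, 0.0883]
tcp_rot: [[0.982, 0.187, 0.001], [0.187, -0.982, 0.002], [0.001, -0.002, -1.0]]
force: [-1.2, 4.2, 0.8]
opening: 0.502
grasp_force: 2.1
```

```bash
python3 - <<'E'
from rig import *
from h import *
import cv2
c=capture("side");cv2.imwrite("pics/p3.png",cv2.resize(c["image"][130:273,160:335,::-1],None,fx=4,fy=4,interpolation=2))
for d in (2,4,5,6,7,8,9,10,11,12,13):
    H=np.array([.5555,.0518]);a=np.radians(11-np.array([0,d]))
    p=[[*(H+.0855*np.array([np.cos(t),np.sin(t)])+.01075*np.array([np.sin(t),-np.cos(t)])),.088] for t in a]
    print(d,rel(p[0],11,p[1],11-d).tolist())
E
```

```text
2 [-0.001, 0.01, -0.0, 0.0, 0.0, 0.044]
4 [-0.003, 0.02, -0.0, 0.0, 0.0, 0.089]
5 [-0.004, 0.025, -0.0, 0.0, 0.0, 0.111]
6 [-0.005, 0.03, -0.0, 0.0, 0.0, 0.133]
7 [-0.006, 0.034, -0.0, 0.0, 0.0, 0.156]
8 [-0.008, 0.039, -0.0, 0.0, 0.0, 0.178]
9 [-0.009, 0.044, -0.0, 0.0, 0.0, 0.2]
10 [-0.011, 0.049, -0.0, 0.0, 0.0, 0.222]
11 [-0.012, 0.054, -0.0, 0.0, 0.0, 0.244]
12 [-0.014, 0.058, -0.0, 0.0, 0.0, 0.267]
13 [-0.015, 0.063, -0.0, 0.0, 0.0, 0.289]
```

View pics/p3.png

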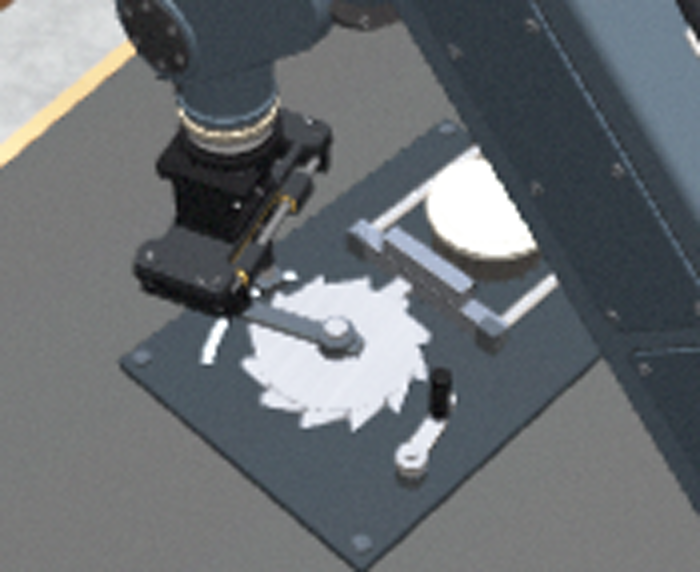

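The crank arm, running from (340,335) to (240,305), is close to the post at (290,275); the pawl is still clear. I'll go on slowly.

Request:
step_arm([
  [-0.001,0.01,0,0,0,0.044,0],
  [-0.003,0.02,0,0,0,0.089,0],
  [-0.005,0.03,0,0,0,0.133,0],
  [-0.008,0.039,0,0,0,0.178,0],
  [-0.011,0.049,0,0,0,0.222,0],
  [-0.014,0.058,0,0,0,0.267,0],
])

```text
time_s: 7.05
position: [0.6406, 0.0411, 0.0883]
tcp_rot: [[1.0, -0.017, 0.002], [-0.017, -1.0, 0.002], [0.002, -0.002, -1.0]]
force: [0.2, 3.8, 1.4]
opening: 0.498
grasp_force: 2.0
```

Request:
step_arm([
  [-0.001,0.005,0,0,0,0.022,0],
  [-0.001,0.01,0,0,0,0.044,0],
  [-0.002,0.015,0,0,0,0.067,0],
  [-0.003,0.02,0,0,0,0.089,0],
  [-0.004,0.025,0,0,0,0.111,0],
  [-0.005,0.03,0,0,0,0.133,0],
])

```text
time_s: 7.55
position: [0.6391, 0.0308, 0.0878]
tcp_rot: [[0.992, -0.123, 0.002], [-0.123, -0.992, 0.0], [0.002, -0.0, -1.0]]
force: [0.7, 4.1, 2.9]
opening: 0.503
grasp_force: 2.0
```

Request:
step_arm([
  [0,0.003,0,0,0,0.013,0],
  [-0.001,0.006,0,0,0,0.027,0],
  [-0.001,0.009,0,0,0,0.04,0],
  [-0.001,0.012,0,0,0,0.053,0],
])

```text
time_s: 7.88
position: [0.6381, 0.0272, 0.0875]
tcp_rot: [[0.987, -0.164, 0.001], [-0.164, -0.987, -0.0], [0.001, -0.0, -1.0]]
force: [0.9, 4.2, 2.6]
opening: 0.503
grasp_force: 2.0
```

Request:
step_arm([
  [0,0.003,0,0,0,0.013,0],
  [-0.001,0.006,0,0,0,0.027,0],
])

```text
time_s: 8.05
position: [0.6376, 0.0254, 0.0874]
tcp_rot: [[0.983, -0.185, 0.001], [-0.185, -0.983, -0.0], [0.001, -0.0, -1.0]]
force: [2.0, 4.1, 3.4]
opening: 0.502
grasp_force: 2.0
```

Request:
step_arm([
  [0,0.003,0,0,0,0.013,0],
  [0,0.003,0,0,0,0.013,0],
])

```text
time_s: 8.22
position: [0.6373, 0.0244, 0.0874]
tcp_rot: [[0.981, -0.194, 0.001], [-0.194, -0.981, -0.0], [0.001, 0.0, -1.0]]
force: [0.9, 4.1, 2.6]
opening: 0.499
grasp_force: 1.7
```

Request:
step_arm([
  [0,0.002,0,0,0,0.009,0],
  [0,0.003,0,0,0,0.013,0],
])

```text
time_s: 8.38
position: [0.637, 0.0238, 0.0874]
tcp_rot: [[0.979, -0.204, 0.0], [-0.204, -0.979, 0.0], [0.0, -0.0, -1.0]]
force: [2.1, 3.1, 2.9]
opening: 0.5
grasp_force: 2.0
```

Request:
step_arm([
  [0,0.002,0,0,0,0.009,0],
  [0,0.003,0,0,0,0.013,0],
])

```text
time_s: 8.55
position: [0.6367, 0.0229, 0.0874]
tcp_rot: [[0.977, -0.214, 0.0], [-0.214, -0.977, 0.0], [0.0, -0.0, -1.0]]
force: [0.9, 3.6, 3.2]
opening: 0.503
grasp_force: 2.0
```

Request:
step_arm([
  [0,0.002,0,0,0,0.009,0],
  [0,0.003,0,0,0,0.013,0],
])

```text
time_s: 8.72
position: [0.6364, 0.022, 0.0874]
tcp_rot: [[0.975, -0.224, 0.0], [-0.224, -0.975, 0.0], [0.0, -0.0, -1.0]]
force: [1.1, 4.8, 3.4]
opening: 0.499
grasp_force: 2.4
```

Request:
step_arm([
  [0,0.002,0,0,0,0.009,0],
  [0,0.003,0,0,0,0.013,0],
])

```text
time_s: 8.88
position: [0.6362, 0.0219, 0.0874]
tcp_rot: [[0.972, -0.234, -0.0], [-0.234, -0.972, 0.001], [-0.0, -0.001, -1.0]]
force: [2.1, 7.2, 3.3]
opening: 0.499
grasp_force: 3.5
```

Contact: the force rose to 7.5 N while the position stayed put, which means about 3 N at the post. I'll press slightly more and hold.

Request:
step_arm([
  [0,0.001,0,0,0,0,0],
  [0,0.001,0,0,0,0,0],
  [0,0.001,0,0,0,0,0],
])

```text
time_s: 9.13
position: [0.6362, 0.0219, 0.0874]
tcp_rot: [[0.972, -0.234, 0.0], [-0.234, -0.972, 0.002], [-0.0, -0.002, -1.0]]
force: [2.5, 7.0, 2.8]
opening: 0.501
grasp_force: 3.5
```

Request:
step_arm([
  [0,0.002,0,0,0,0,0],
  [0,0.002,0,0,0,0,0],
  [0,0.002,0,0,0,0,0],
])

```text
time_s: 9.38
position: [0.6361, 0.0218, 0.0873]
tcp_rot: [[0.972, -0.234, 0.0], [-0.234, -0.972, 0.002], [-0.0, -0.002, -1.0]]
force: [3.0, 8.7, 3.3]
opening: 0.5
grasp_force: 4.2
```

The force held at about 9 N (roughly 4 N at the post). Backing off, lifting, and returning to the pawl.

```bash
python3 - <<'E'
from h import *
a=([.6385,.032,.158],-13.5);b=([.58,.042,.158],31.);c=([.51,.052,.158],75.);d=([.451,.0622,.156],111.)
for p,q in((a,b),(b,c),(c,d)):print(rel(*p,*q).tolist())
E
```

```text
[-0.197, 0.013, -0.0, 0.0, 0.0, -0.989]
[-0.183, -0.149, -0.0, 0.0, 0.0, -0.978]
[-0.018, -0.199, 0.007, 0.0, 0.0, -0.8]
```

Request:
step_arm([
  [0,-0.018,0,0,0,0,0],
  [0,-0.036,0,0,0,0,0],
  [0,-0.038,0,0,0,0,0],
  [0,-0.038,-0.12,0,0,0,0],
  [0,-0.038,-0.233,0,0,0,0],
  [0,-0.038,-0.233,0,0,0,0],
])

```text
time_s: 9.88
position: [0.6424, 0.0304, 0.163]
tcp_rot: [[0.972, -0.233, 0.01], [-0.233, -0.972, -0.003], [0.011, 0.0, -1.0]]
force: [0.4, -0.6, 1.1]
opening: 0.499
grasp_force: 0.0
```

Request:
step_arm([
  [-0.197,0.013,0,0,0,-0.989,0],
  [-0.197,0.013,0,0,0,-0.989,0],
  [-0.197,0.013,0,0,0,-0.989,0],
  [-0.197,0.013,0,0,0,-0.989,0],
  [-0.197,0.013,0,0,0,-0.989,0],
  [-0.197,0.013,0,0,0,-0.989,0],
  [-0.197,0.013,0,0,0,-0.989,0],
  [-0.197,0.013,0,0,0,-0.989,0],
])

```text
time_s: 10.55
position: [0.5796, 0.0409, 0.1567]
tcp_rot: [[0.857, 0.516, -0.002], [0.516, -0.857, -0.001], [-0.002, -0.0, -1.0]]
force: [0.0, 0.2, 0.1]
opening: 0.5
grasp_force: 0.0
```

Request:
step_arm([
  [-0.183,-0.149,0,0,0,-0.978,0],
  [-0.183,-0.149,0,0,0,-0.978,0],
  [-0.183,-0.149,0,0,0,-0.978,0],
  [-0.183,-0.149,0,0,0,-0.978,0],
  [-0.183,-0.149,0,0,0,-0.978,0],
  [-0.183,-0.149,0,0,0,-0.978,0],
  [-0.183,-0.149,0,0,0,-0.978,0],
  [-0.183,-0.149,0,0,0,-0.978,0],
])

```text
time_s: 11.22
position: [0.51, 0.0512, 0.157]
tcp_rot: [[0.261, 0.965, -0.001], [0.965, -0.261, -0.0], [-0.0, -0.001, -1.0]]
force: [-0.1, -0.0, -0.4]
opening: 0.496
grasp_force: 0.0
```

Request:
step_arm([
  [-0.018,-0.199,0.007,0,0,-0.8,0],
  [-0.018,-0.199,0.007,0,0,-0.8,0],
  [-0.018,-0.199,0.007,0,0,-0.8,0],
  [-0.018,-0.199,0.007,0,0,-0.8,0],
  [-0.018,-0.199,0.007,0,0,-0.8,0],
  [-0.018,-0.199,0.007,0,0,-0.8,0],
  [-0.018,-0.199,0.007,0,0,-0.8,0],
  [-0.018,-0.199,0.007,0,0,-0.8,0],
])

```text
time_s: 11.88
position: [0.4512, 0.0616, 0.1551]
tcp_rot: [[-0.355, 0.935, -0.0], [0.935, 0.355, -0.0], [-0.0, -0.0, -1.0]]
force: [-0.7, 0.5, 0.2]
opening: 0.497
grasp_force: 0.0
```

Request:
step_arm([
  [0,0,0.12,0,0,0,0],
  [0,0,0.233,0,0,0,0],
  [0,0,0.233,0,0,0,0],
  [0,0,0.233,0,0,0,0],
])

```text
time_s: 12.22
position: [0.4497, 0.0617, 0.0839]
tcp_rot: [[-0.357, 0.934, -0.006], [0.934, 0.357, 0.001], [0.003, -0.005, -1.0]]
force: [0.1, -0.0, 0.2]
opening: 0.499
grasp_force: 0.0
```

Request:
step_arm([
  [0,0.015,0,0,0,0,0],
  [0,0.03,0,0,0,0,0],
  [0,0.04,0,0,0,0,0],
  [0,0.05,0,0,0,0,0],
  [0,0.06,0,0,0,0,0],
  [0,0.07,0,0,0,0,0],
])

```text
time_s: 12.72
position: [0.4705, 0.0691, 0.086]
tcp_rot: [[-0.359, 0.933, -0.0], [0.933, 0.359, -0.001], [-0.0, -0.001, -1.0]]
force: [-2.8, -3.7, 0.7]
opening: 0.504
grasp_force: 1.8
```

Request:
step_arm([
  [0,0.003,0,0,0,0,0],
  [0,0.006,0,0,0,0,0],
  [0,0.009,0,0,0,0,0],
])

```text
time_s: 12.97
position: [0.4732, 0.0702, 0.0853]
tcp_rot: [[-0.359, 0.933, -0.0], [0.933, 0.359, 0.0], [0.0, -0.0, -1.0]]
force: [-2.4, -3.8, 1.9]
opening: 0.503
grasp_force: 1.5
```

Request:
step_arm([
  [0,0.003,0,0,0,0,0],
  [0,0.006,0,0,0,0,0],
  [0,0.009,0,0,0,0,0],
])

```text
time_s: 13.22
position: [0.4758, 0.0711, 0.0851]
tcp_rot: [[-0.359, 0.933, -0.0], [0.933, 0.359, -0.0], [-0.0, -0.0, -1.0]]
force: [-1.5, -2.7, 0.6]
opening: 0.502
grasp_force: 1.5
```

Request:
step_arm([
  [0,0.002,0,0,0,0,0],
  [0,0.004,0,0,0,0,0],
])

```text
time_s: 13.38
position: [0.477, 0.0715, 0.0851]
tcp_rot: [[-0.359, 0.933, 0.0], [0.933, 0.359, -0.0], [-0.0, -0.0, -1.0]]
force: [-1.6, -3.0, 0.4]
opening: 0.502
grasp_force: 1.4
```

Request:
step_arm([
  [0,0.002,0,0,0,0,0],
  [0,0.004,0,0,0,0,0],
])

```text
time_s: 13.55
position: [0.4781, 0.072, 0.0852]
tcp_rot: [[-0.359, 0.933, -0.0], [0.933, 0.359, 0.0], [0.0, -0.0, -1.0]]
force: [-2.1, -3.0, -0.3]
opening: 0.501
grasp_force: 1.4
```

Request:
step_arm([
  [0,0.002,0,0,0,0,0],
  [0,0.003,0,0,0,0,0],
])

```text
time_s: 13.72
position: [0.479, 0.0723, 0.0852]
tcp_rot: [[-0.359, 0.933, 0.0], [0.933, 0.359, 0.0], [0.0, 0.0, -1.0]]
force: [-2.3, -3.5, -0.4]
opening: 0.504
grasp_force: 1.4
```

Request:
step_arm([
  [0,0.002,0,0,0,0,0],
  [0,0.003,0,0,0,0,0],
])

```text
time_s: 13.88
position: [0.4797, 0.0726, 0.0852]
tcp_rot: [[-0.359, 0.933, -0.0], [0.933, 0.359, 0.0], [0.0, -0.0, -1.0]]
force: [-1.9, -3.0, -0.0]
opening: 0.504
grasp_force: 1.4
```

Request:
step_arm([
  [0,0.002,0,0,0,0,0],
  [0,0.003,0,0,0,0,0],
])

```text
time_s: 14.05
position: [0.4806, 0.073, 0.0852]
tcp_rot: [[-0.359, 0.933, 0.0], [0.933, 0.359, 0.0], [0.0, 0.0, -1.0]]
force: [-2.2, -2.3, -1.1]
opening: 0.498
grasp_force: 1.3
```

Request:
step_arm([
  [0,0.002,0,0,0,0,0],
  [0,0.003,0,0,0,0,0],
])

```text
time_s: 14.22
position: [0.4815, 0.0733, 0.0852]
tcp_rot: [[-0.359, 0.933, 0.0], [0.933, 0.359, 0.0], [-0.0, 0.0, -1.0]]
force: [-2.1, -3.2, -0.5]
opening: 0.499
grasp_force: 1.3
```

Request:
step_arm([
  [0,0.002,0,0,0,0,0],
  [0,0.003,0,0,0,0,0],
])

```text
time_s: 14.38
position: [0.4823, 0.0736, 0.0852]
tcp_rot: [[-0.359, 0.933, 0.0], [0.933, 0.359, 0.0], [0.0, 0.0, -1.0]]
force: [-2.7, -2.1, -1.1]
opening: 0.499
grasp_force: 1.3
```

Request:
step_arm([
  [0,0.002,0,0,0,0,0],
  [0,0.003,0,0,0,0,0],
])

```text
time_s: 14.55
position: [0.4832, 0.074, 0.0852]
tcp_rot: [[-0.359, 0.933, 0.0], [0.933, 0.359, 0.0], [0.0, 0.0, -1.0]]
force: [-1.2, -1.6, -0.6]
opening: 0.498
grasp_force: 1.3
```

Request:
step_arm([
  [0,0.002,0,0,0,0,0],
  [0,0.003,0,0,0,0,0],
])

```text
time_s: 14.72
position: [0.4835, 0.0742, 0.0852]
tcp_rot: [[-0.359, 0.933, -0.001], [0.933, 0.359, -0.0], [0.0, -0.001, -1.0]]
force: [-2.9, -4.0, 1.0]
opening: 0.501
grasp_force: 2.1
```

Request:
step_arm([
  [0,0.002,0,0,0,0,0],
  [0,0.002,0,0,0,0,0],
])

```text
time_s: 14.88
position: [0.4836, 0.0742, 0.0852]
tcp_rot: [[-0.359, 0.933, -0.002], [0.933, 0.359, -0.001], [0.0, -0.002, -1.0]]
force: [-2.9, -4.1, 0.6]
opening: 0.498
grasp_force: 2.4
```

Request:
step_arm([
  [0,0.002,0,0,0,0,0],
  [0,0.002,0,0,0,0,0],
  [0,0.002,0,0,0,0,0],
])

```text
time_s: 15.13
position: [0.4836, 0.0742, 0.0851]
tcp_rot: [[-0.36, 0.933, -0.003], [0.933, 0.36, -0.001], [0.0, -0.003, -1.0]]
force: [-4.6, -6.0, 1.4]
opening: 0.498
grasp_force: 2.9
```

The pawl is firmly stopped on the teeth, with the force rising to about 7 N at its knob (roughly 3 N at the tip) while the position holds. Backing off, lifting, and taking a last look.

Request:
step_arm([
  [0,-0.02,0,0,0,0,0],
  [0,-0.048,0,0,0,0,0],
  [0,-0.048,0,0,0,0,0],
  [0,-0.048,-0.12,0,0,0,0],
  [0,-0.048,-0.25,0,0,0,0],
  [0,-0.048,-0.38,0,0,0,0],
  [0,-0.048,-0.4,0,0,0,0],
  [0,-0.048,-0.4,0,0,0,0],
])

```text
time_s: 15.8
position: [0.474, 0.0696, 0.2082]
tcp_rot: [[-0.359, 0.933, 0.009], [0.933, 0.359, -0.0], [-0.003, 0.008, -1.0]]
force: [-0.1, -0.2, 0.2]
opening: 0.499
grasp_force: 0.0
```

Request:
step_arm([
  [-0.65,-0.15,-0.1,0,0,0,0],
  [-0.65,-0.15,-0.1,0,0,0,0],
  [-0.65,-0.15,-0.1,0,0,0,0],
  [-0.65,-0.15,-0.1,0,0,0,0],
  [-0.65,-0.15,-0.1,0,0,0,0],
  [-0.65,-0.15,-0.1,0,0,0,0],
  [-0.65,-0.15,-0.1,0,0,0,0],
  [-0.65,-0.15,-0.1,0,0,0,0],
])

```text
time_s: 16.47
position: [0.4983, -0.1279, 0.2335]
tcp_rot: [[-0.358, 0.934, -0.003], [0.934, 0.358, 0.003], [0.004, -0.002, -1.0]]
force: [-0.5, 0.6, -0.4]
opening: 0.499
grasp_force: 0.0
```

```bash
python3 - <<'E'
from rig import *
import cv2
c=capture("side");cv2.imwrite("pics/p4.png",cv2.resize(c["image"][130:273,160:335,::-1],None,fx=4,fy=4,interpolation=2))
E
```

```text
(no output)
```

View pics/p4.png

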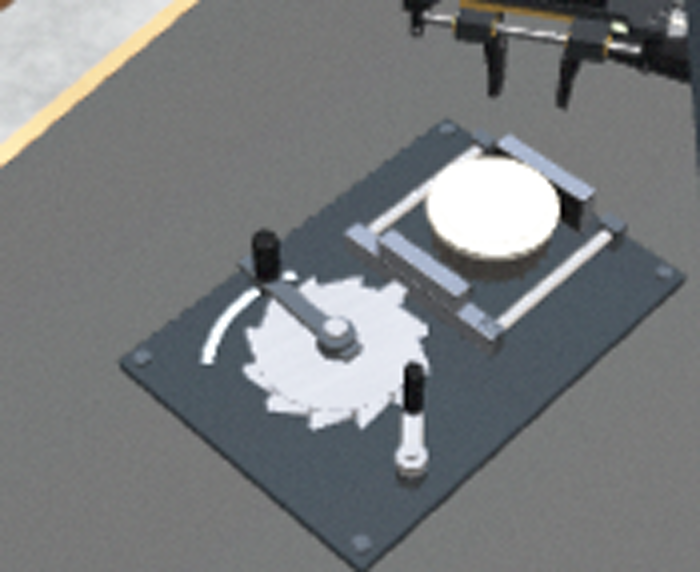

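The crank (knob at (265,250)) stands at the post, the pawl (knob at (413,385)) is in on the teeth, the jaw is drawn off the lamp, and the lamp hasn't moved. Handing in.

```bash
python3 -c "
from rig import *
print(hand_in())"
```

```text
the job is handed in; nothing more can be done
None
```

The clamp is open and handed in: pawl swung out to about 0.5 rad, crank turned back until it bore on the stop post (about 4 N), and pawl swung back until its tip bore on the teeth (about 3 N); the lamp looks unmoved in the last picture, and the hand-in returned no verdict.

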